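Index a locked slide one hole along its rail

ROBOT

A 7-joint arm with a two-finger parallel gripper is mounted at the origin on a cart in front of the work surface, level with it; the furniture and walls round the work are solid. World frame = base frame: x ahead of the robot, y to its left, z up, the work surface at z = 0. Lengths are in mm, angles in rad, forces in N, time in s.
With the tool pointing down it reaches from about 425 to 1025 mm from the base axis. Payload 3.6 kg.
Tool frame: the origin (TCP) lies at the very end of the fingers, on their centre line; the grasp point (between the pads) lies 19 mm behind it (robot.hold_point_z is the distance from the TCP to the grasp point, in mm); z points along the fingers, y is the line along which they close (so a half turn about z gives the same grasp; the last joint's range is limited). The gripper opens to 85 mm and grips with 20 to 120 N. Pads are 22 mm wide; open, the fingers measure 114 mm over their backs; the gripper's body (76 mm by 85 mm) begins 54 mm behind the grasp point. The pads swing forward as they close: fully open they stand 13 mm farther back than shut.
Start: joints at [1.107, 0.591, 0.048, 1.609, -0.033, 0.943, -0.034], TCP at [262.038, -675.993, 231.302] pointing down, gripper open.
Joint ranges: [-2.69, 2.69], [-0.47, 2.24], [-1.27, 1.36], [0.19, 2.51], [-1.53, 4.68], [0.08, 2.07], [-3.09, 3.09]. Speed limits (rad/s): [2.57, 2.57, 3.14, 3.14, 3.14, 3.14, 3.14].

INTERFACE

Orientations are given as a rotation vector (axis times angle).
In Python, from station import robot gives the robot as it stands.
- The arm moves only by the shell command python3 -m inch 'ROWS' [FORCE]. ROWS is JSON, one flat list of numbers, 5 for each row, row after row: the opening, from 0 (shut) to 1 (fully open), then the shift along the world's x, y, z in cm, then the turn about the world's z in degrees. In form: [claw, x, y, z, spin, claw, x, y, z, spin, ...]. A call has 1 to 8 rows; each row shifts and turns the commanded pose from where the row before left it; what a row does not reach is not made up. A row lasts 1/10 s, in which the tool goes at most 50 mm and 8.59 degrees, less where a joint would pass 70% of its speed; a pose out of reach is approached as far as the arm can. A call with a gripper value outside its range is refused whole. The fingers move at their own pace and stop on an object; FORCE is the grip in N (left out, the last holds). Time passes only in rows, so rows that do not move let the fingers close. It gives the time, the measured TCP pose, the force, the opening and the grip force at its end, in the units of the state.
- robot.observe(): the state, without advancing time (a new reading comes with each control period).
- robot.grab_frame(name): name is "scene" or "top"; returns (picture, depth): 480x640x3 uint8, red, green, blue; 480x640 float32, mm along the optical axis (not along the pixel's ray), 0 where there is no reading.
- robot.camera_params(name): a dict with "fovy" (degrees; the focal length in pixels is half the picture's height over the tangent of half this angle, whatever the lens; pixels are square), "cx", "cy" (the principal point, pixels), "R" (3x3) and "t" (3): a world point X has camera coordinates R X + t. Camera axes: x right, y down, z forward; pixel columns grow to the right and rows downward; lengths in mm; the calibration is good to about 2 mm. A picture is of the moment at which its call begins. camera_params takes no time and is no camera call.
- robot.hand_in(): hands the job in; it is judged then, once.
The state is a dict: "t": time; "qpos": joint angles; "joint_velocities": joint speeds; "joint_torque": joint torques, N m; "position": TCP position; "eef_rot": TCP orientation; "force": force on the tool from outside, world axes, zero at the start; "wrist_torque": the same for the moment, N m; "grip_width": finger opening in mm; "grasp_force": force on a finger pad.
Only numpy, scipy, OpenCV 4.12 (cv2) and the standard library are available. Lean on these libraries where they do the work, as an engineer would, in place of code of your own. Each camera call takes 0.05 s, during which the arm holds its last target. There are 200 camera calls.

TASK

A stop rod stands in the hole next to the sliding section on the index rail. Pull the rod out and stand it in the tall beaker; then pull up the section's spring lock knob, slide the section along to the hole the rod stood in, and let the pin drop fully home there. Finish still gripping the knob, holding the pin down in that hole, and leave the beaker standing and the things round about where they are.

Things in the scene. Friction and masses are not known exactly. Their poses are not given: they have to be found in the camera images.
- rail: aluminium index rail fixed to the bench, 36 mm wide (x), 270 mm long with end plates (y from -110 to +160 mm), 40 mm high. Origin on its underside below the hole where the lock pin starts; z up; y runs along the row of four 11 mm holes (y = -50, 0, +50, +100 mm, 34 mm deep). The rod stands in the hole at +50 mm, where the section is to go
- section_top (a point): middle of the top of the sliding section, a dark steel saddle over the rail, 52 mm wide, 60 mm long, 49 mm above the bench; the lock knob stands on it. On its +x side it carries a small white cup (out to 78 mm from the rail's axis, top 44 mm above the bench)
- section (a joint): travel of the sliding section along the rail's y axis in m: 0 at the start, 0.05 at the next hole; range -0.056 to 0.104. Sliding friction about 1.5 N; it cannot leave a hole unless the plunger is up by at least 0.012
- plunger (a joint): lift of the spring plunger in m: 0 with the pin fully home, 0.016 at the top stop. A spring drives it down with 4 N at the bottom and 8 N at the top. The pin (9 mm, round tip) is clear of the rail from 0.012 up, and finds a hole from about 2 mm off
- lock_knob: the plunger's black cylindrical knob, 26 mm diameter and 30 mm high, upright on top of the section, with the pin below it. Origin at the rail's underside height on the knob's axis while the pin is home; the knob then spans z = 68 to 98 mm, above a guide boss 18 mm across; it rises with joint plunger
- knob_center (a point): centre of the knob, 15 mm below its top, where it is gripped from above; 83 mm above the bench while the pin is home
- next_hole (a point): mouth of the hole the rod stands in at the start, on top of the rail, 40 mm above the bench
- stop_rod: loose upright steel rod, 160 mm long, about 40 to 85 g, 10 mm diameter with a thicker 14 mm grip on its top 34 mm. Origin at the centre of its foot, z along the rod to the grip; it starts standing 34 mm deep in the rail's hole, 6 mm above the bench
- rod_grip (a point): centre of the rod's grip, 142 mm above its foot and 18 mm below its top
- rod_foot (a point): lower end of the rod
- beaker_tall: loose tall plastic beaker standing open and empty on the bench, 71 mm across the mouth (about 60 mm clear at the mouth, 55 mm at the floor), 110 mm high, floor 2 mm thick, 150 g. Origin at the centre of its underside, z up
- tape_roll: bystander: roll of black tape lying flat, 60 mm across, 19 mm high; origin under its centre
- tube_rack_orange: bystander: orange tube rack block 64x74x58 mm; origin under its centre
- adapter_pot: bystander: white screw pot with knobbed lid, 73 mm across, 85 mm high; origin under its centre

How it is judged (in metres and radians):
On the way, in this order (a step that is already met when the one before it is completed fails the run):
1. the stop rod stands in the tall beaker, let go (horizontal distance between rod_foot and beaker_tall below 0.033 m and height (world z) of rod_foot below 0.02 m and contact force between the fingers and stop_rod below 0.1 N), for 0.2 s.
2. the lock knob is pulled up by the fingers with the section still at its first hole (value of joint plunger above 0.011 m and value of joint section between -0.01 and 0.01 m and contact force between the fingers and lock_knob above 1 N), for 0.05 s.
At the end, for the whole second after the job is handed in: The section is at the hole the rod stood in (within 2.5 mm), the pin is home (plunger within 2 mm of its bottom), the fingers still hold the knob with more than 1 N, and the rod stands at rest with its foot on the floor of the upright beaker (value of joint section between 0.0475 and 0.0525 m and value of joint plunger below 0.002 m and contact force between the fingers and lock_knob above 1 N and horizontal distance between rod_foot and beaker_tall below 0.033 m and height (world z) of rod_foot below 0.02 m and angle between beaker_tall's own z axis and vertical below 0.1 rad and linear speed of stop_rod below 0.03 m/s); the arm keeps its last pose, push and grip.
It fails at once if the beaker is tipped over (angle between beaker_tall's own z axis and vertical above 0.6 rad).
It fails at once if a bystander is pushed away by more than 30 mm (distance of any of tape_roll, tube_rack_orange, adapter_pot from where it was at the start of the episode above 0.03 m).
It also fails if it takes over 53 s, if anything falls off the work surface, if the arm or the gripper's body presses on something with over 40 N, if the wrist force passes 120 N, or if a joint passes its speed limit or range.

## Working session

There is one attempt and no reset: what is moved stays moved. The work goes in short steps, Python scripts to look and compute and a shell command to move; the robot and the scene stay as the last step left them, time stands still between calls to the robot, and variables do not carry over. Pictures are saved under pics/ and viewed, at most 10 in all, crops included, and the job is handed in when it is done.

```bash
mkdir -p pics; cat > h.py <<'E'
import numpy as np, cv2
from station import robot
def grab(n):
    p,d=robot.grab_frame(n); c=robot.camera_params(n); return p,d,c
def cloud(d,c):
    f=240/np.tan(np.radians(c["fovy"])/2)
    v,u=np.mgrid[:480,:640]
    P=np.stack([(u-c["cx"])/f*d,(v-c["cy"])/f*d,d],-1)
    W=(P-np.array(c["t"]))@np.array(c["R"]); W[d<=0]=np.nan
    return W
E
python3 - <<'E'
from h import *
for n in("scene","top"):
    p,d,c=grab(n); cv2.imwrite(f"pics/{n}0.png",p[...,::-1]); np.save(n+".npy",cloud(d,c)); print(c)
print(robot.observe())
E
```

```text
{'fovy': 53.295854043105585, 'cx': 322.31629845770436, 'cy': 237.98792895516533, 'R': array([[-0.58118116, -0.81353233,  0.01983966],
       [-0.50467882,  0.34119917, -0.79302107],
       [ 0.638379  , -0.47090156, -0.60887107]]), 't': array([293.46663913, 321.63815341, 655.75607324])}
{'fovy': 54.02599162166366, 'cx': 328.41000069240886, 'cy': 237.9906785798071, 'R': array([[-0.01362284, -0.9997597 , -0.01717448],
       [-0.99567258,  0.01514223, -0.09168878],
       [ 0.09192681,  0.0158511 , -0.9956396 ]]), 't': array([  19.23254963,  525.83335642, 1056.04371357])}
{'t': 0.1, 'qpos': array([ 1.10751003,  0.59200881,  0.04830578,  1.60973877, -0.03329082,
        0.94272498, -0.03370042]), 'joint_velocities': array([ 0.00200465, -0.00051546,  0.00030907, -0.00394643, -0.00202745,
       -0.00055702,  0.00223815]), 'joint_torque': array([ 4.04851555e-03, -5.50000906e+01,  1.55300438e+00, -1.98827076e+01,
        9.63570405e-03,  3.88219109e-03,  1.17455903e-05]), 'position': array([ 261.75022146, -675.26685748,  230.25193456]), 'eef_rot': array([-3.08604373e+00, -5.77312756e-01,  7.88371298e-04]), 'force': array([ 0.78878238,  0.8087664 , -0.69456691]), 'wrist_torque': array([-0.01866594,  0.0014988 , -0.03870772]), 'grasp_force': 0.0, 'grip_width': 85.16843348916446}
```

View pics/top0.png

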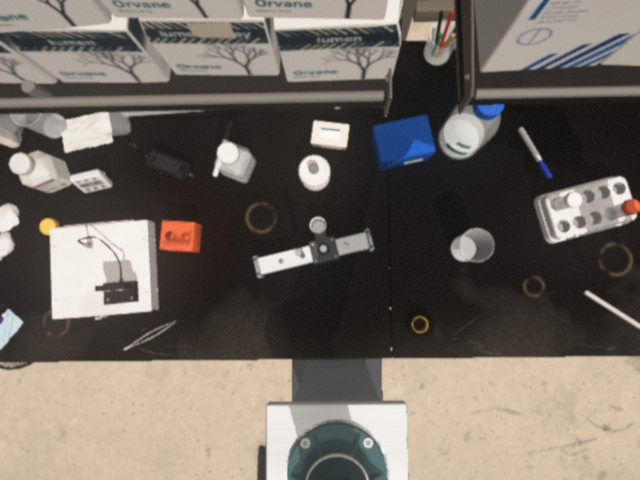

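View pics/scene0.png

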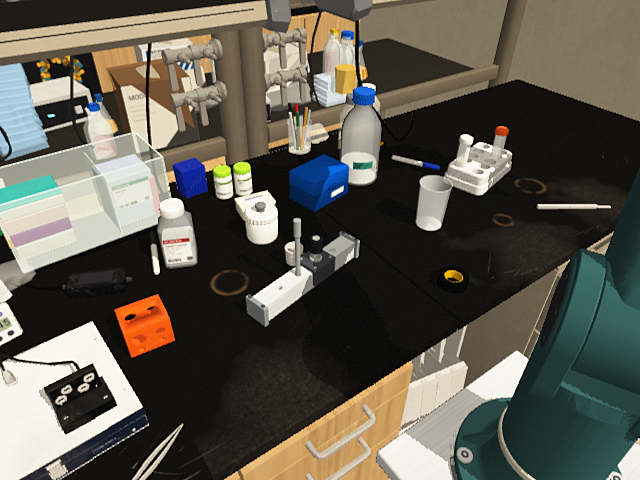

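The top view shows the rail from (255,265) to (372,238), the knob at about (322,248), the rod at about (299,252) and the beaker at about (470,246). The scene view shows the rod at (297,225–275), the knob at (316,243) and the beaker at (433,203).

```bash
python3 - <<'E'
from h import *
for n in("scene","top"):
    W=np.load(n+".npy").reshape(-1,3); W=W[~np.isnan(W[:,0])]
    # rail region
    c0=np.load(n+".npy")
    if n=="top":
        for (u,v) in [(322,248),(262,262),(365,242),(470,246),(299,252),(318,225),(345,244)]: print((u,v),c0[v,u].round(0))
    R=c0[245:275,250:375] if n=="top" else None
    S=W[(W[:,0]>400)&(W[:,0]<750)&(W[:,1]>-150)&(W[:,1]<250)]
    r=S[(abs(S[:,2]-40)<5)&(S[:,0]<690)]
    (cx,cy),sz,a=cv2.minAreaRect(r[:,:2].astype(np.float32)); print(n,"rail",len(r),cx,cy,sz,a)
    for lo,hi,t in[(92,104,"knob"),(118,175,"rod"),(140,175,"rodtop")]:
        k=S[(S[:,2]>lo)&(S[:,2]<hi)]
        if len(k): print(t,len(k),np.median(k,0).round(1),k.min(0).round(0),k.max(0).round(0))
    B=W[(W[:,0]>450)&(W[:,0]<720)&(W[:,1]<-250)&(W[:,1]>-480)&(W[:,2]>10)&(W[:,2]<130)]
    print("beaker",len(B),B.min(0).round(0),B.max(0).round(0),np.median(B,0).round(0))
    t=B[abs(B[:,2]-108)<5]
    if len(t)>5: print(len(t),cv2.minEnclosingCircle(t[:,:2].astype(np.float32)))
i=cv2.imread("pics/top0.png"); a=cv2.resize(i[205:285,240:390],None,fx=5,fy=5,interpolation=2)
j=cv2.imread("pics/scene0.png"); cv2.imwrite("pics/crop.png",a[:, :750])
E
```

```text
scene rail 1909 563.2314453125 64.42521667480469 (246.03282165527344, 364.3501281738281) 1.0904911756515503
knob 391 [666.3 201.   99. ] [481.  11.  92.] [728. 250. 104.]
rod 599 [683.3 215.7 137.5] [478.  65. 118.] [722. 244. 169.]
rodtop 125 [483.1  74.3 157. ] [478.  65. 140.] [718. 229. 169.]
beaker 2422 [ 464. -480.   10.] [ 720. -264.  130.] [ 518. -291.   72.]
306 ((593.4238891601562, -295.99462890625), 128.70248413085938)
(322, 248) [498.  24. 100.]
(262, 262) [473. 163.  35.]
(365, 242) [514. -71.  38.]
(470, 246) [ 504. -317.    1.]
(299, 252) [486.  68. 165.]
(318, 225) [557.  36.  16.]
(345, 244) [513. -26.   8.]
top rail 1451 593.1354370117188 50.49456787109375 (249.3268280029297, 352.13446044921875) 12.194103240966797
knob 321 [671.2 190.4  99.3] [484.  10.  92.] [739. 250. 104.]
rod 457 [696.2 215.8 137.4] [480.  64. 119.] [722. 243. 170.]
rodtop 72 [489.9  73.9 164.7] [480.  64. 140.] [714. 238. 170.]
beaker 1525 [ 465. -480.   10.] [ 720. -265.  130.] [ 528. -317.   61.]
196 ((592.7705688476562, -288.0142822265625), 128.4569854736328)
```

View pics/crop.png

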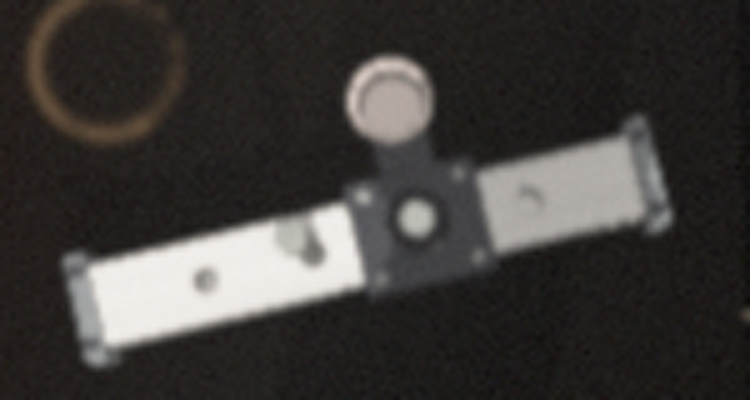

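The crop shows the +100 mm hole at crop (206,279), the -50 mm hole at (531,198), the knob top at (417,218) and the rod top at about (292,236). Crop scale is 5x, offset (240,205).

```bash
cat >> h.py <<'E'
def ray(n,u,v,z):
    c=robot.camera_params(n); f=240/np.tan(np.radians(c["fovy"])/2)
    R=np.array(c["R"]); o=-R.T@np.array(c["t"]); d=R.T@np.array([(u-c["cx"])/f,(v-c["cy"])/f,1])
    return o+d*(z-o[2])/d[2]
E
python3 - <<'E'
from h import *
g=lambda x,y,z: ray("top",240+x/5-.4,205+y/5-.4,z)
for nm,x,y,z in[("h100",206,279,40),("h-50",531,198,40),("knob",417,218,98),("rod",292,236,166),("endL",90,310,40),("endR",648,172,40)]: print(nm,g(x,y,z).round(1))
a,b=g(206,279,40),g(531,198,40); e=b-a; print(np.linalg.norm(e), np.degrees(np.arctan2(e[0],-e[1])), "origin",(a+2*b)/3,"h50",(2*a+b)/3)
for n in("scene","top"):
    W=np.load(n+".npy").reshape(-1,3); 
    S=W[(W[:,0]>440)&(W[:,0]<540)&(W[:,1]>-110)&(W[:,1]<190)]
    r=S[(abs(S[:,2]-40)<4)]; print(n,cv2.minAreaRect(r[:,:2].astype(np.float32)))
    for lo,hi in[(92,104),(110,140),(140,162),(162,175)]:
        k=S[(S[:,2]>lo)&(S[:,2]<hi)]; print(lo,len(k),np.median(k,0).round(1),k.min(0).round(0),k.max(0).round(0))
    B=W[(W[:,0]>440)&(W[:,0]<590)&(W[:,1]<-250)&(W[:,1]>-420)]
    for lo,hi in[(10,30),(30,60),(60,90),(90,104),(104,115)]:
        k=B[(B[:,2]>lo)&(B[:,2]<hi)]; 
        if len(k)>5:print("bk",lo,len(k),np.median(k,0).round(1),cv2.minEnclosingCircle(k[:,:2].astype(np.float32)))
for n,y0,x0 in(("top",220,440),("scene",165,405)):
    i=cv2.imread(f"pics/{n}0.png"); a=cv2.resize(i[y0:y0+75,x0:x0+65],None,fx=6,fy=6,interpolation=2); globals()[n]=a
cv2.imwrite("pics/bk.png",np.hstack([top,scene]))
E
```

```text
h100 [475.5 119.5  40. ]
h-50 [509.9 -27.7  40. ]
knob [497.6  22.3  98. ]
rod [486.3  70.3 166. ]
endL [462.3 171.9  40. ]
endR [520.9 -80.7  40. ]
151.124247840979 13.17675393229712 origin [498.45407093  21.38597999  40.        ] h50 [486.97085211  70.43443614  40.        ]
scene ((501.23468017578125, 49.657997131347656), (72.01264953613281, 270.2838134765625), 12.569432258605957)
92 155 [491.9  27.   98.9] [481.  11.  92.] [511.  77. 104.]
110 69 [483.4  73.9 124.9] [479.  68. 110.] [488.  79. 140.]
140 73 [482.   74.7 151.4] [478.  68. 140.] [490.  79. 162.]
162 46 [484.7  72.6 166.7] [479.  65. 162.] [494.  80. 169.]
bk 10 185 [ 482.4 -276.8   20. ] ((496.82952880859375, -295.24249267578125), 30.15656280517578)
bk 30 300 [ 481.5 -276.9   45.1] ((498.4275817871094, -297.1629638671875), 31.707204818725586)
bk 60 450 [ 490.7 -283.6   78.6] ((502.4862060546875, -298.64471435546875), 37.1708869934082)
bk 90 329 [ 499.8 -300.2   97.2] ((501.7135925292969, -299.84674072265625), 36.74531555175781)
bk 104 211 [ 504.4 -304.2  108.4] ((499.14801025390625, -301.18585205078125), 38.227752685546875)
top ((501.5849609375, 49.11763000488281), (69.82051849365234, 269.03546142578125), 12.517992973327637)
92 115 [497.8  22.2  99.2] [484.  10.  92.] [511.  68. 104.]
110 2 [484.5  69.4 138.7] [481.  64. 138.] [488.  75. 139.]
140 7 [483.   65.8 155.2] [480.  64. 140.] [491.  71. 158.]
162 38 [487.7  70.2 166.5] [482.  64. 163.] [494.  76. 170.]
bk 10 130 [ 502.6 -319.7   20. ] ((500.2680358886719, -300.4955749511719), 30.836742401123047)
bk 30 209 [ 501.9 -318.7   45.5] ((500.2359619140625, -300.3848876953125), 32.16762924194336)
bk 60 243 [ 502.5 -318.7   75. ] ((500.15264892578125, -300.42242431640625), 33.422367095947266)
bk 90 122 [ 501.2 -321.9   96.9] ((499.88641357421875, -300.9149169921875), 34.42098617553711)
bk 104 159 [ 504.7 -312.8  109.4] ((500.81292724609375, -300.3626708984375), 35.858943939208984)
```

View pics/bk.png

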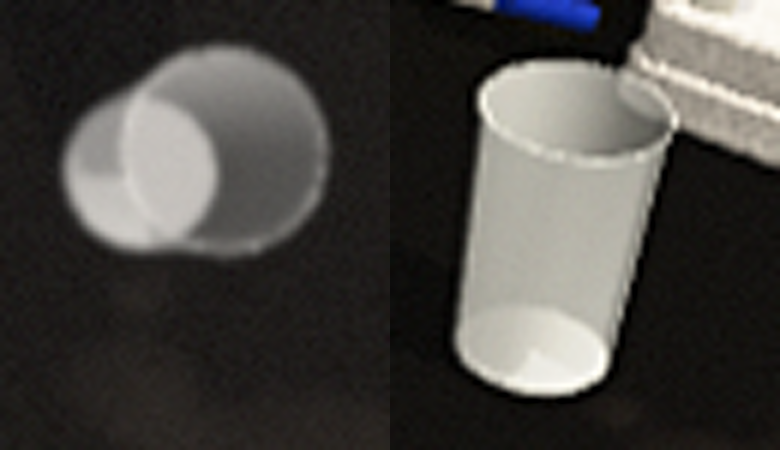

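Agreed values from both cameras: rod/next hole ≈ (487,70.5), knob ≈ (498,22), rail yaw ≈ 12.9°, beaker (500,-300). Heights and spacing match the given sizes (hole spacing 151/150 mm). Moving.

```bash
python3 -m inch '[0.6,2.8,4.1,0,-1, 0.6,2.8,4.1,0,-1, 0.6,2.8,4.1,0,-1, 0.6,2.8,4.1,0,-1, 0.6,2.8,4.1,0,-1, 0.6,2.8,4.1,0,-1, 0.6,2.8,4.1,0,-1, 0.6,2.8,4.1,0,-1.3]' 40; python3 -m inch '[0.6,0,4.9,0,0, 0.6,0,4.9,0,0, 0.6,0,4.9,0,0, 0.6,0,4.9,0,0, 0.6,0,4.9,0,0, 0.6,0,4.9,0,0, 0.6,0,4.9,0,0, 0.6,0,4.9,0,0]'; python3 -m inch '[0.6,0,2.6,0,0,0.6,0,0,0,0,0.6,0,0,0,0]'
```

```text
t: 0.9
position: [486.6, -346.1, 231.0]
eef_rot: [-3.122, -0.351, 0.001]
force: [0.6, -0.2, -0.6]
grip_width: 51.7
grasp_force: 0.0
t: 1.7
position: [485.5, 45.8, 231.3]
eef_rot: [3.122, 0.352, -0.0]
force: [1.3, 0.6, -0.1]
grip_width: 51.5
grasp_force: 0.0
t: 2.0
position: [485.7, 70.1, 231.0]
eef_rot: [3.121, 0.355, -0.001]
force: [-0.2, -1.0, -0.1]
grip_width: 51.4
grasp_force: 0.0
```

```bash
python3 -m inch '[0.6,0.1,0,-3,0,0.6,0,0,-3,0,0.6,0,0,-3,0,0.6,0,0,-1,0,0.6,0,0,0,0,0.6,0,0,0,0]'; python3 - <<'E'
from h import *
for n,y0,x0 in(("top",200,240),("scene",180,240)):
    p,_,_=grab(n); a=cv2.resize(p[y0:y0+100,x0:x0+100,::-1],None,fx=4,fy=4,interpolation=2); globals()[n]=a
cv2.imwrite("pics/rod.png",np.hstack([top,scene]))
E
```

```text
t: 2.6
position: [487.7, 69.2, 132.0]
eef_rot: [3.122, 0.35, 0.001]
force: [0.3, -0.7, -0.1]
grip_width: 51.2
grasp_force: 0.0
```

View pics/rod.png

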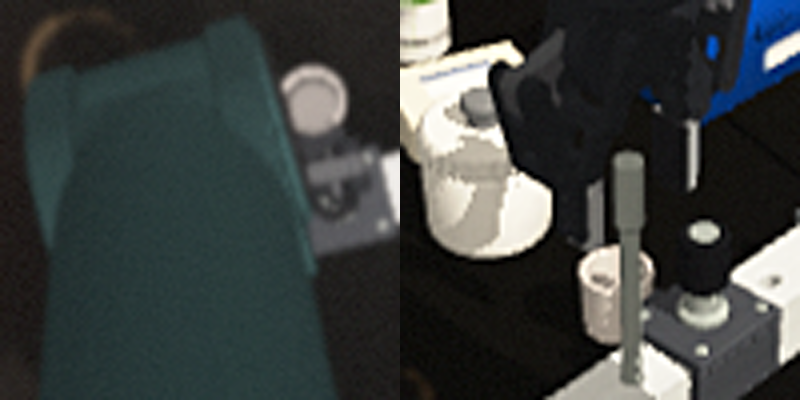

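```bash
python3 - <<'E'
from h import *
c=robot.camera_params("scene"); f=240/np.tan(np.radians(c["fovy"])/2)
for X in [(487,70,166),(487,70,132),(487,70,40),(487.7-.225*25,69.2+.974*25,136),(487.7+.225*25,69.2-.974*25,136)]:
    q=np.array(c["R"])@np.array(X)+c["t"]; u,v=f*q[0]/q[2]+c["cx"],f*q[1]/q[2]+c["cy"]; print(X,round(400+(u-240)*4),round((v-180)*4))
E
```

```text
(487, 70, 166) 630 159
(487, 70, 132) 631 221
(487, 70, 40) 633 375
(482.075, 93.55, 136) 592 237
(493.325, 44.85000000000001, 136) 670 188
```

Rod top (628,158), grip bottom (627,228) and both fingers sit where projected, so the fingers straddle the rod. I'll close and lift.

```bash
python3 -m inch '[0,0,0,0,0,0,0,0,0,0,0,0,0,0,0,0,0,0,0,0,0,0,0,0,0,0,0,0,0,0]' 40;  python3 -m inch '[0,0,0,1,0,0,0,0,1,0,0,0,0,1,0,0,0,0,2,0,0,0,0,3,0,0,0,0,3,0,0,0,0,3,0,0,0,0,0,0]'
```

```text
t: 3.3
position: [487.6, 70.3, 131.9]
eef_rot: [-3.121, -0.353, -0.002]
force: [-0.5, -0.7, 6.8]
grip_width: 12.7
grasp_force: 39.0
t: 4.1
position: [489.5, 70.4, 275.8]
eef_rot: [-3.121, -0.352, -0.014]
force: [0.6, -0.6, -0.6]
grip_width: 12.8
grasp_force: 39.1
```

```bash
python3 -m inch '[0,0.1,-3,0,0,0,0.1,-4.9,0,0,0,0.1,-4.9,0,0,0,0.1,-4.9,0,0,0,0.1,-4.9,0,0,0,0.1,-4.9,0,0,0,0.2,-4.9,0,0,0,0.2,-3,0,0]';  python3 -m inch '[0,0,-1.7,0,0,0,0,0,0,0,0,0,0,0,0]'; python3 - <<'E'
from h import *
for n,y0,x0 in(("top",180,420),("scene",80,380)):
    p,d,c=grab(n); a=cv2.resize(p[y0:y0+150,x0:x0+100,::-1],None,fx=4,fy=4,interpolation=2); globals()[n]=a
cv2.imwrite("pics/ob.png",np.hstack([top,scene]))
W=cloud(d,c).reshape(-1,3); k=W[(abs(W[:,0]-500)<40)&(abs(W[:,1]+300)<40)&(W[:,2]>130)&(W[:,2]<255)]
for z in range(130,255,20):
    m=k[(k[:,2]>z)&(k[:,2]<z+20)]
    if len(m): print(z,len(m),np.median(m,0).round(1))
E
```

```text
t: 4.9
position: [495.1, -288.6, 270.9]
eef_rot: [3.121, 0.345, -0.003]
force: [0.2, -1.0, -0.9]
grip_width: 12.9
grasp_force: 39.1
t: 5.2
position: [496.8, -298.8, 270.8]
eef_rot: [-3.119, -0.355, 0.002]
force: [-0.3, -0.1, -1.1]
grip_width: 12.9
grasp_force: 39.1
130 4 [ 495.3 -293.7  147.9]
150 40 [ 494.5 -294.1  159.4]
170 42 [ 494.8 -294.3  178.5]
190 43 [ 494.5 -294.4  199.9]
210 45 [ 495.5 -295.1  220.3]
230 49 [ 494.3 -294.4  239.9]
250 11 [ 494.  -294.8  252.7]
```

View pics/ob.png

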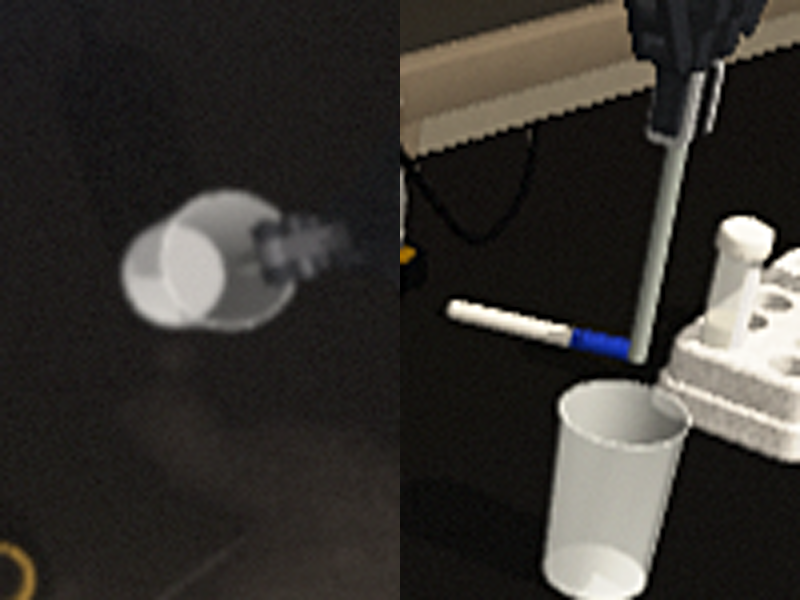

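The rod hangs vertical, with its foot at scene crop (640,358) centred over the beaker mouth (625,410). I'll lower it.

```bash
python3 -m inch '[0,0.2,-0.2,-2,0,0,0,0,-3,0,0,0,0,-3,0,0,0,0,-3,0,0,0,0,-2,0,0,0,0,-0.8,0,0,0,0,0,0,0,0,0,0,0]'
```

```text
t: 6.1
position: [500.0, -302.5, 134.2]
eef_rot: [3.121, 0.354, 0.002]
force: [0.6, 0.1, -1.7]
grip_width: 12.7
grasp_force: 39.1
```

```bash
python3 -m inch '[0,0,0,-0.3,0,0,0,0,0,0,0,0,0,0,0]';python3 -m inch '[0,0,0,-0.2,0,0,0,0,0,0,0,0,0,0,0]'
```

```text
t: 6.4
position: [499.3, -303.2, 130.9]
eef_rot: [3.121, 0.352, 0.001]
force: [-0.1, 0.9, -0.8]
grip_width: 13.0
grasp_force: 39.1
t: 6.7
position: [499.2, -303.1, 128.4]
eef_rot: [3.122, 0.352, 0.0]
force: [0.2, -1.3, -1.2]
grip_width: 12.8
grasp_force: 39.2
```

```bash
python3 -m inch '[0.3,0,0,0,0,0.6,0,0,0,0,1,0,0,0,0,1,0,0,0,0,1,0,0,1,0,1,0,0,2,0,1,0,0,3,0,1,0,0,4,0]';python3 -m inch '[0.6,0,0,3,0,0.6,0,0,0,0,0.6,0,0,0,0]'
python3 - <<'E'
from h import *
for n,y0,x0 in(("top",180,420),("scene",80,380)):
    p,d,c=grab(n); a=cv2.resize(p[y0:y0+150,x0:x0+100,::-1],None,fx=4,fy=4,interpolation=2); globals()[n]=a
cv2.imwrite("pics/rel.png",np.hstack([top,scene]))
E
```

```text
t: 7.5
position: [497.9, -302.3, 228.6]
eef_rot: [-3.12, -0.352, 0.004]
force: [0.2, -0.1, 0.0]
grip_width: 85.1
grasp_force: 0.0
t: 7.8
position: [499.3, -303.1, 259.6]
eef_rot: [3.121, 0.353, 0.003]
force: [0.0, 1.2, -0.5]
grip_width: 51.1
grasp_force: 0.0
```

View pics/rel.png

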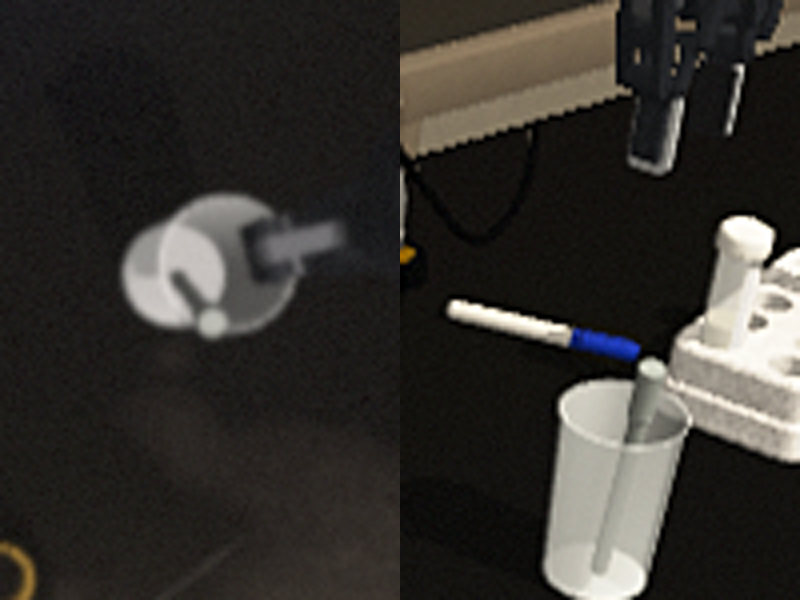

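The rod stands in the beaker, leaning on the rim with its top at scene crop (650,370). The beaker is upright. Next is the knob.

```bash
python3 -m inch '[0.6,0,3,0,0,0.6,0,4.9,0,0,0.6,0,4.9,0,0,0.6,0,4.9,0,0,0.6,0,4.9,0,0,0.6,0,4.9,0,0,0.6,0,3.5,0,0,0.6,0,1.5,0,0]';python3 -m inch '[0.6,-0.1,0,-3,0,0.6,0,0,-4,0,0.6,0,0,-4,0,0.6,0,0,0,0,0.6,0,0,0,0]'
python3 - <<'E'
from h import *
for n,y0,x0 in(("top",200,260),("scene",180,260)):
    p,d,c=grab(n); a=cv2.resize(p[y0:y0+100,x0:x0+100,::-1],None,fx=4,fy=4,interpolation=2); globals()[n]=a
cv2.imwrite("pics/kn.png",np.hstack([top,scene]))
W=cloud(d,c).reshape(-1,3); k=W[(abs(W[:,0]-498)<25)&(abs(W[:,1]-22)<25)&(abs(W[:,2]-98)<3)]; print(len(k),np.median(k,0),k.min(0),k.max(0))
E
```

```text
t: 8.7
position: [497.7, 26.6, 256.9]
eef_rot: [-3.119, -0.363, 0.005]
force: [-0.5, -0.7, -0.4]
grip_width: 51.3
grasp_force: 0.0
t: 9.2
position: [497.0, 21.8, 147.5]
eef_rot: [3.122, 0.353, -0.006]
force: [-0.1, 0.1, 1.1]
grip_width: 51.6
grasp_force: 0.0
98 [495.97033598  24.10378393  99.40938389] [484.56035977  11.07368517  95.00668818] [510.77369484  35.7700926  100.99356837]
```

View pics/kn.png

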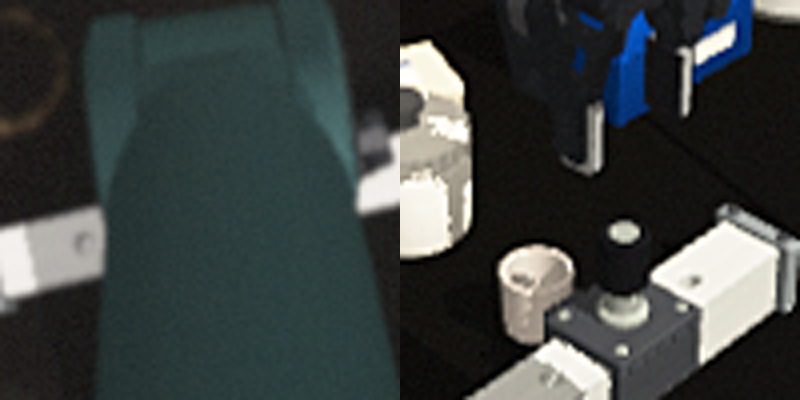

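The knob at scene crop (623,255) lies under the fingers' midpoint, and both fingers clear it. I'll lower and grip.

```bash
python3 -m inch '[0.6,0.1,0.1,-3,0,0.6,0,0,-3,0,0.6,0,0,-2.3,0,0.6,0,0,0,0,0.6,0,0,0,0]';python3 -m inch '[0,0,0,0,0,0,0,0,0,0,0,0,0,0,0,0,0,0,0,0,0,0,0,0,0]' 50
```

```text
t: 9.8
position: [500.2, 23.1, 66.7]
eef_rot: [-3.122, -0.352, -0.004]
force: [1.1, -0.8, 1.3]
grip_width: 51.3
grasp_force: 0.0
t: 10.3
position: [500.4, 23.1, 67.1]
eef_rot: [3.122, 0.352, 0.005]
force: [-0.6, 1.0, 7.3]
grip_width: 25.1
grasp_force: 48.6
```

```bash
python3 -m inch '[0,0,0,0.4,0,0,0,0,0.4,0,0,0,0,0.3,0,0,0,0,0,0,0,0,0,0,0]';python3 -m inch '[0,0,0,0.3,0,0,0,0,0,0,0,0,0,0,0]'
```

```text
t: 10.8
position: [500.2, 23.1, 76.4]
eef_rot: [3.122, 0.353, 0.004]
force: [2.6, 0.1, -6.8]
grip_width: 24.6
grasp_force: 49.3
t: 11.1
position: [500.1, 23.1, 79.4]
eef_rot: [3.122, 0.353, 0.003]
force: [4.9, 0.1, -6.4]
grip_width: 24.5
grasp_force: 49.4
```

```bash
python3 -m inch '[0,-0.1,0,0.2,0,0,0,0,0,0,0,0,0,0,0]'; python3 -m inch '[0,0,0,0.1,0,0,0,0,0,0,0,0,0,0,0]'
```

```text
t: 11.4
position: [500.1, 23.3, 81.6]
eef_rot: [-3.122, -0.353, -0.006]
force: [6.1, 1.6, -7.6]
grip_width: 24.7
grasp_force: 49.4
t: 11.7
position: [500.0, 23.3, 82.5]
eef_rot: [-3.122, -0.353, -0.006]
force: [6.7, -0.1, -8.8]
grip_width: 24.7
grasp_force: 49.4
```

```bash
python3 -m inch '[0,0,0.49,0,0,0,-0.1,0.5,0,0,0,-0.1,0.5,0,0,0,-0.1,0.5,0,0,0,-0.2,0.5,0,0,0,0,0,0,0,0,0,0,0,0]'
```

```text
t: 12.4
position: [494.2, 49.2, 82.3]
eef_rot: [-3.121, -0.354, -0.004]
force: [4.5, 2.0, -8.0]
grip_width: 24.5
grasp_force: 49.5
```

```bash
python3 -m inch '[0,-0.1,0.5,0,0,0,-0.1,0.5,0,0,0,-0.1,0.5,0,0,0,-0.1,0.5,0,0,0,-0.1,0.2,0,0,0,0,0,0,0,0,0,0,0,0]'; python3 - <<'E'
from h import *
for n,y0,x0 in(("top",205,240),("scene",190,220)):
    p,d,c=grab(n); a=cv2.resize(p[y0:y0+80 if n=="top" else y0+140,x0:x0+150,::-1],None,fx=4,fy=4,interpolation=2); cv2.imwrite(f"pics/s_{n}.png",a)
E
```

```text
t: 13.1
position: [489.2, 70.8, 82.4]
eef_rot: [-3.121, -0.353, -0.004]
force: [5.6, 1.1, -8.4]
grip_width: 24.7
grasp_force: 49.7
```

View pics/s_scene.png

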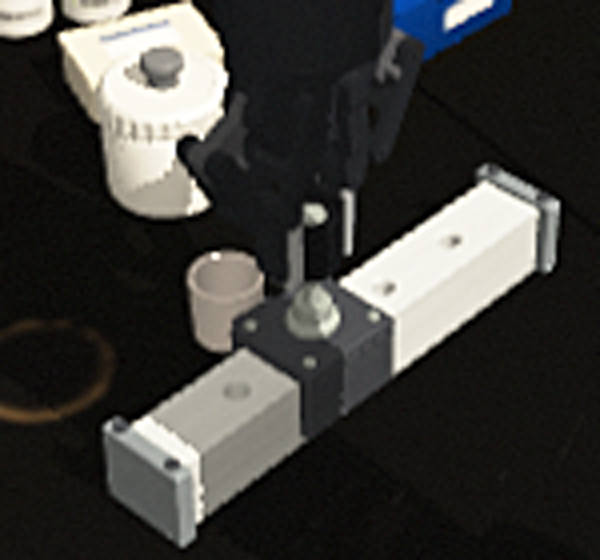

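The section now sits beside the +100 hole at (237,390), with the knob raised. TCP travel is 48.8 mm, so I'll add 1 mm and lower.

```bash
python3 -m inch '[0,0,0.1,0,0,0,0,0,0,0,0,0,0,-0.3,0,0,0,0,-0.3,0,0,0,0,0,0]'; python3 -m inch '[0,0,0,-0.3,0,0,0,0,-0.3,0,0,0,0,0,0]'
```

```text
t: 13.7
position: [489.1, 71.2, 76.2]
eef_rot: [-3.121, -0.353, -0.003]
force: [5.7, 0.8, -6.3]
grip_width: 24.9
grasp_force: 49.7
t: 14.0
position: [489.1, 71.3, 70.2]
eef_rot: [-3.121, -0.353, -0.003]
force: [4.6, 0.5, -5.4]
grip_width: 24.5
grasp_force: 49.7
```

```bash
python3 -m inch '[0,0,0,-0.3,0,0,0,0,-0.1,0,0,0,0,0,0,0,0,0,0,0]'; python3 -m inch '[0,0,0,-0.1,0,0,0,0,0,0,0,0,0,0,0]'
```

```text
t: 14.4
position: [489.2, 71.2, 67.1]
eef_rot: [-3.121, -0.353, -0.004]
force: [4.4, 1.0, 5.8]
grip_width: 24.8
grasp_force: 51.3
t: 14.7
position: [489.3, 71.2, 67.1]
eef_rot: [-3.121, -0.352, -0.004]
force: [2.7, 0.9, 14.9]
grip_width: 24.5
grasp_force: 52.5
```

```bash
python3 -c "
from station import robot
print(robot.hand_in())"
```

```text
the job is handed in; nothing more can be done
None
```

I handed the job in. The rod is standing in the upright beaker, and the section has moved about 49 mm to the next hole. The pin bottomed at its starting height, with the gripper still holding the knob and pressing it down with about 15 N. No verdict came back.

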